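# Close and latch the sprung lid of a watch leak tester

### The arm

A 6-joint arm with a two-finger parallel gripper is mounted at the origin on the work surface. World frame = base frame: x ahead of the robot, y to its left, z up, the work surface at z = 0. Lengths are in m, angles in degrees, forces in N, time in s.
With the tool pointing down it reaches from about 0.35 to 0.875 m from the base axis. Payload 15.5 kg.
Tool frame: the origin (TCP) lies on the centre line of the jaws, within the pads' length; the fingertips stand ahead of it and the grasp point (between the pads) lies 5 mm behind it (r.tip_reach is the y of the fingertips in the tool frame, in m); y points along the fingers, z is the direction in which the jaws open and shut, and the axes are right-handed (so a half turn about y gives the same grasp; the last joint's range is limited). The gripper opens to 85 mm and grips with 20 to 120 N. Pads are 22 mm wide; open, the fingers measure 114 mm over their backs; the gripper's body (76 mm by 85 mm) begins 54 mm behind the grasp point. The pads swing forward as they close: fully open they stand 13 mm farther back than shut.
Start: joints at [-5.472, 28.281, 77.091, -0, 74.628, -5.472], TCP at [0.625, 0, 0.245] pointing down, gripper open.
Joint ranges: [-166.48, 166.48], [-47.26, 123.95], [12.59, 153.08], [-70.14, 250.14], [6.76, 159.57], [-176.63, 176.63]. Speed limits (degrees/s): [108.29, 108.29, 147.25, 172.46, 172.46, 172.46].

### API

Orientations are given as [roll, pitch, yaw] about the fixed x, y, z axes, in that order (R = Rz(yaw) Ry(pitch) Rx(roll)).
In Python, from workcell import r, eyes gives the robot as it stands.
- The arm moves only by the shell command python3 -m pendant 'ROWS' [FORCE]. ROWS is JSON, a list of rows, each a list of 7 numbers: the shift along the world's x, y, z in mm, then the turn, a rotation vector about the world's x, y, z in degrees, then the opening, from 0 (shut) to 1 (fully open). A call has 1 to 20 rows; each row shifts and turns the commanded pose from where the row before left it; what a row does not reach is not made up. A row lasts 1/12 s, in which the tool goes at most 41.7 mm and 7.16 degrees, less where a joint would pass 70% of its speed; a pose out of reach is approached as far as the arm can. A call is refused whole if a number of a shift passes 41.7 or a number of a turn 7.16, either way. A call with a gripper value outside its range is refused whole. The fingers move at their own pace and stop on an object; FORCE is the grip in N (left out, the last holds). Time passes only in rows, so rows that do not move let the fingers close. It gives the time, the measured TCP pose, the force and the opening at its end, in the units of the state.
- r.state(): the state, without advancing time (a new reading comes with each control period).
- eyes.capture(name): name is "scene" or "side" or "wrist"; returns a dict with "frame" (480x640x3 uint8, red, green, blue), "fovy" (degrees; the focal length in pixels is half the picture's height over the tangent of half this angle, whatever the lens; pixels are square), "cx", "cy" (the principal point, pixels), "world_from_camera" (4x4, takes a point from camera to world coordinates); the wrist camera has in their place "tool_from_camera" (4x4, takes a point from camera to tool coordinates, whose origin is the TCP and whose axes are the tool frame's). Camera axes: x right, y down, z forward; pixel columns grow to the right and rows downward; lengths in m; the calibration is good to about 2 mm. The wrist camera is an equidistant fisheye: a pixel r from the principal point sees the ray r / f radians off the axis. A picture is of the moment at which its call begins: read the wrist's pose just before it. There is no depth.
- r.close_job(): hands the job in, once; it reports no verdict.
The state is a dict: "clock": time; "joint_pos": joint angles; "dq": joint speeds; "tau": joint torques, N m; "tcp_pos": TCP position; "tool_rot": TCP orientation; "contact_force": force on the tool from outside, world axes, zero at the start; "torque": the same for the moment, N m; "gripper_width": finger opening in m.
Only numpy, scipy, OpenCV 4.12 (cv2) and the standard library are available. Lean on these libraries where they do the work, as an engineer would, in place of code of your own. Each camera call takes 0.05 s, during which the arm holds its last target.

### The job

A watch lies ready in the leak tester on the clockmaker's bench: close the tester. By the latch knob press the sprung lid down until it lies level on its rubber seal, feeling for the seal and not forcing the lid or the latch, and while you keep it down slide the latch fully home under the keeper, so that the lid stays shut and level when you let go. Leave the other things on the bench as they are.

Things in the scene. Friction and masses are not known exactly. Their poses are not given: they have to be found in the camera images.
- tester: leak tester, a grey bench instrument 230 mm deep (x), 210 mm wide (y), fixed on the bench. Origin: on the bench under the centre of its round chamber (a watch lies in it; chamber mouth 88 mm above the bench, under the lid). Its -x axis points to its front (sloping panel with display and keys, towards the robot), +y to the left seen from the robot, z up
- lid (a joint): opening angle of the lid, rad: 0 = dead level, positive = front raised; starts at 0.45 to 0.6. A spring in the stiff hinge lifts it: pressing down at the latch knob takes about 2 to 5 N at first, 7 to 14 N near level (the lid's weight differs); let go, it springs up. It meets the seal at -0.02 to +0.02 rad, depending on the seal: only the rise of force tells. 6 to 10 N above the spring seats it
- lid_hinge (a point): middle of the lid's hinge axis, 75 mm behind (+x) the tester's origin, 100 mm above the bench; the axis runs along the tester's y. The lid is an aluminium plate 150 mm long (from the hinge forward), 150 mm wide, 10 mm thick (5 mm each side of the axis), with a small round window
- latch (a joint): travel of the latch, m: 0 = drawn back, 0.020 = fully home at its own stop; starts at 0 to 0.004. A flat steel bar on the lid's top near its front edge, 26 x 146 x 5 mm, parallel to the hinge. It slides home to the tester's -y (right, seen from the robot), 1.5 N drag. Its right-hand end goes under the keeper only while the lid is pressed onto the seal; else it strikes the keeper
- latch_knob (a point): centre of the latch knob, a dark upright steel pin 12 mm in diameter, 24 mm high, in the middle of the latch bar and square to the lid; this point is half-way up, 12 mm above the bar's top. With the lid level it is 130 mm ahead of the hinge axis and 22 mm above it. It moves with latch and lid; its frame is the lid's. The keeper stays 59 mm or more to its right
- rim: rim the lid closes on: firm black rubber ring seal, 104 mm across, and the keeper set to suit it, a steel hook 30 mm deep (x), 24 mm wide (y), its edge 79 mm to the right (-y) and 55 mm ahead (-x) of the tester's origin, about 111 to 117 mm up. Both sit up to 2.5 mm higher or lower with the seal's wear, not shown in this pose (origin as the tester's). Over 25 N on seal or keeper damages them
- oil_bottle: bystander: small amber oil bottle, 28 mm across, 55 mm high; origin at the centre of its underside
- screwdriver: bystander: screwdriver 150 mm long, lying on the bench; origin under its middle
- loupe: bystander: black eye loupe 36 mm across, 34 mm high; origin at the centre of its underside

How it is judged:
By the outcome, as a careful person would: the job done as asked, in the order asked, and still so for the second after the job is handed in, with the robot touching nothing.
It also fails if it takes over 64 s, if anything falls off the work surface, if the arm or the gripper's body presses on something with over 40 N, if the wrist force passes 120 N, or if a joint passes its speed limit or range.

## Working session

There is one attempt and no reset: what is moved stays moved. The work goes in short steps, Python scripts to look and compute and a shell command to move; the robot and the scene stay as the last step left them, time stands still between calls to the robot, and variables do not carry over. Pictures are saved under pics/ and viewed, and the job is handed in when it is done.

```bash
mkdir -p pics; ls
python3 - <<'E'
from workcell import r, eyes
import cv2
print(r.state(), r.tip_reach)
for n in ("scene","side","wrist"):
    c=eyes.capture(n); cv2.imwrite(f"pics/{n}0.png",c["frame"][:,:,::-1])
    print(n,{k:v for k,v in c.items() if k!="frame"})
E
```

```text
pics
{'clock': 0.0, 'joint_pos': array([-5.47215422e+00,  2.83153568e+01,  7.71281871e+01,  5.18913390e-04,
        7.46286076e+01, -5.47111415e+00]), 'dq': array([ 0.09482203, -0.02738497,  0.042002  ,  0.00794648, -0.0191637 ,
       -0.07312653]), 'tau': array([-2.68344644e-03, -8.82162237e+01, -3.83866239e+01, -4.40739132e-04,
        1.02696815e-02,  1.38197843e-04]), 'tcp_pos': array([6.24647312e-01, 3.53636549e-05, 2.44688874e-01]), 'tool_rot': array([-9.00717751e+01,  7.37710343e-03, -9.00011826e+01]), 'contact_force': array([-0.24070186, -0.31267647, -0.19639491]), 'torque': array([ 0.00569861, -0.02636772,  0.07990206]), 'gripper_width': 0.08514490892306543} 0.014
scene {'fovy': 46.50047765839199, 'cx': 311.8254732501073, 'cy': 242.72235383977903, 'world_from_camera': array([[-0.83510778,  0.43484351, -0.33690669,  0.95165941],
       [ 0.55006994,  0.66486405, -0.50535023,  0.58984969],
       [ 0.00424888, -0.60734415, -0.79442748,  0.94527726],
       [ 0.        ,  0.        ,  0.        ,  1.        ]])}
side {'fovy': 56.79632536345747, 'cx': 319.59359091030797, 'cy': 234.7864467051893, 'world_from_camera': array([[-0.91000692, -0.27495047,  0.31030572,  0.38713821],
       [-0.41455202,  0.61396953, -0.67170532,  0.56019503],
       [-0.00583257, -0.73989436, -0.67269779,  0.6049083 ],
       [ 0.        ,  0.        ,  0.        ,  1.        ]])}
wrist {'fovy': 65.70646984690485, 'cx': 323.22455599666586, 'cy': 242.6806597313957, 'tool_from_camera': array([[ 1.99824401e-06,  9.66067461e-01,  2.58289876e-01,
        -6.44384999e-02],
       [-4.83561696e-05, -2.58289875e-01,  9.66067460e-01,
        -1.28720797e-01],
       [ 9.99999999e-01, -1.44203476e-05,  4.61991959e-05,
        -6.76414586e-05],
       [ 0.00000000e+00,  0.00000000e+00,  0.00000000e+00,
         1.00000000e+00]])}
```

View pics/scene0.png

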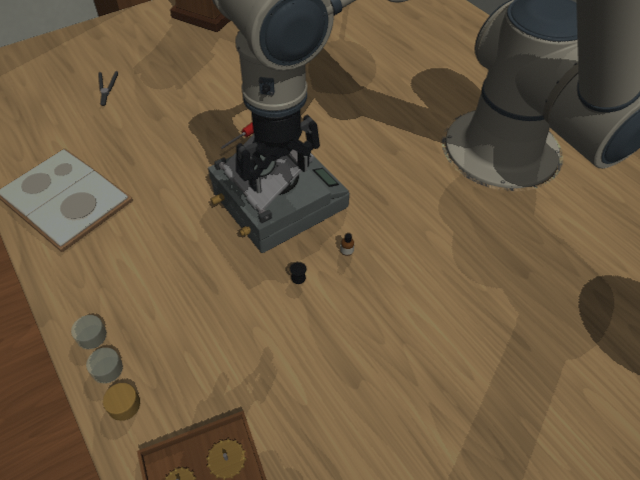

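View pics/side0.png

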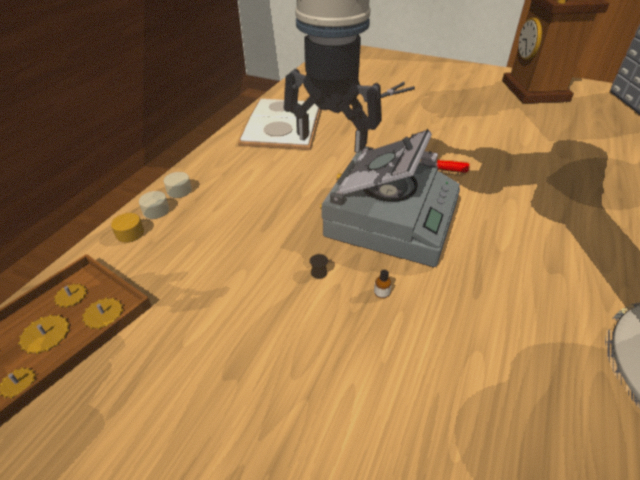

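View pics/wrist0.png

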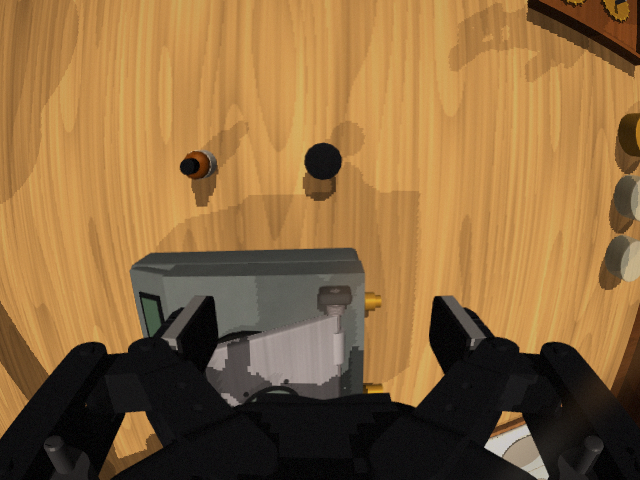

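The tester front faces -x with the lid raised. The gripper hides the knob, so I raise the arm and shift to -y to bring the tester under the wrist camera.

```bash
python3 -m pendant '[[0,0,25,0,0,0,1],[0,0,25,0,0,0,1],[0,0,25,0,0,0,1],[0,0,25,0,0,0,1],[0,-25,0,0,0,0,1],[0,-25,0,0,0,0,1],[0,-25,0,0,0,0,1],[0,-25,0,0,0,0,1],[0,-25,0,0,0,0,1],[0,-25,0,0,0,0,1],[0,0,0,0,0,0,1],[0,0,0,0,0,0,1]]'
python3 - <<'E'
from workcell import r, eyes
import cv2,pickle
d={}
for n in ("scene","side","wrist"):
    s=r.state(); c=eyes.capture(n); d[n]=(s,c)
    f=c["frame"][:,:,::-1]; cv2.imwrite(f"pics/{n}1.png",f)
    if n=="side": cv2.imwrite("pics/side1z.png",cv2.resize(f[100:280,300:500],None,fx=4,fy=4,interpolation=cv2.INTER_CUBIC)[:600,:800])
    if n=="scene": cv2.imwrite("pics/scene1z.png",cv2.resize(f[110:260,180:380],None,fx=4,fy=4,interpolation=cv2.INTER_CUBIC))
pickle.dump(d,open("d1.pkl","wb"))
E
```

```text
clock: 1.15
tcp_pos: [0.6248, -0.151, 0.3448]
tool_rot: [-90.0, 0.0, -90.1]
contact_force: [0.1, 0.7, -0.2]
gripper_width: 0.0855
```

View pics/wrist1.png

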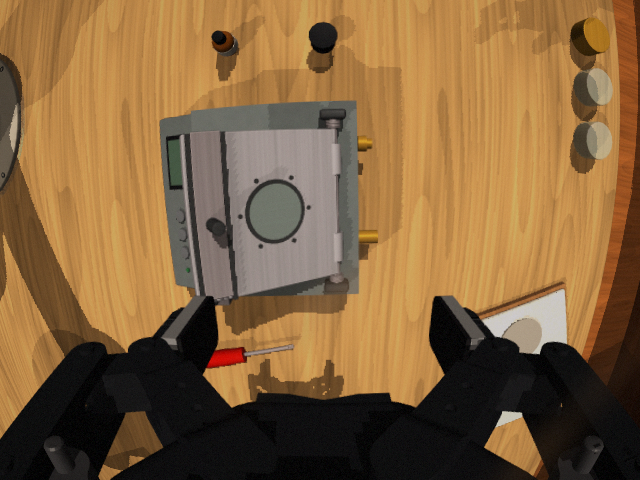

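View pics/side1z.png

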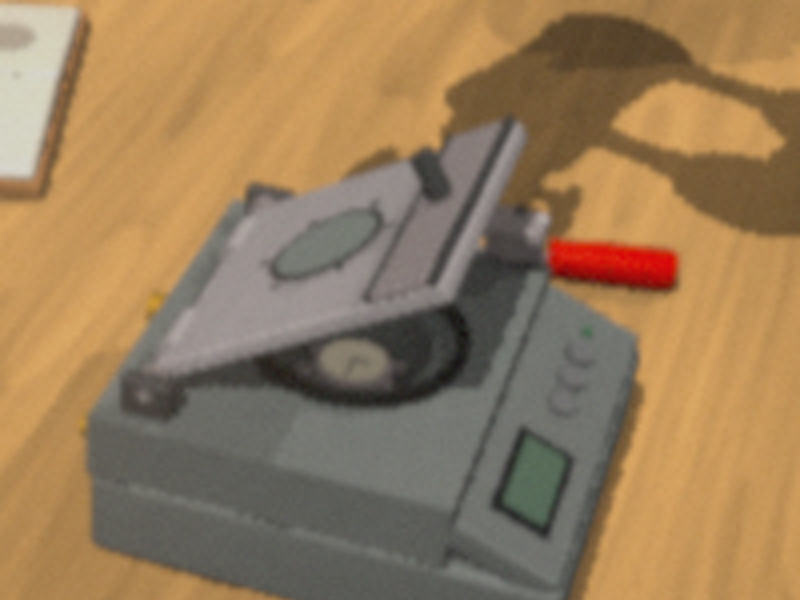

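View pics/scene1z.png

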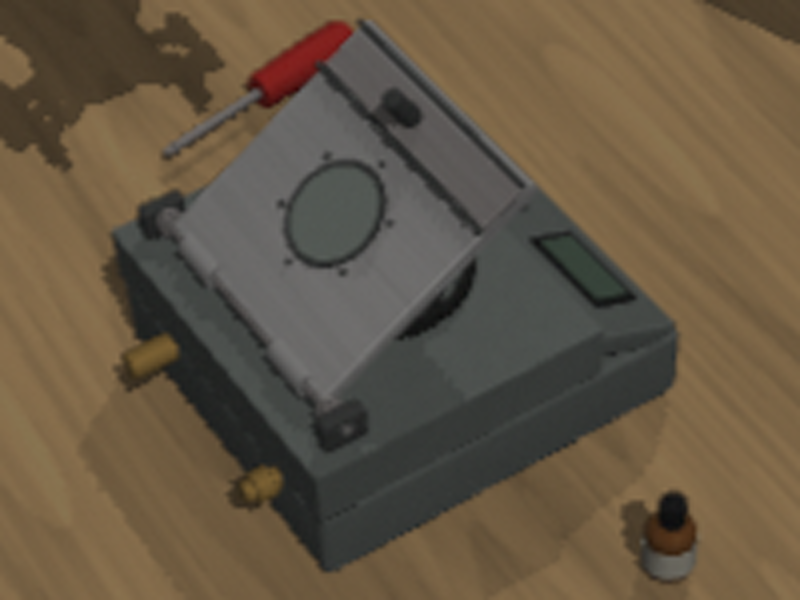

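```bash
cat > h.py <<'E'
import numpy as np, pickle, cv2
from scipy.spatial.transform import Rotation as R
def ray(s,c,u,v):
    f=240/np.tan(np.radians(c["fovy"]/2)); x=(u-c["cx"]);y=(v-c["cy"])
    if "tool_from_camera" in c:
        rr=np.hypot(x,y); th=rr/f; d=np.array([x/rr*np.sin(th),y/rr*np.sin(th),np.cos(th)])
        T=np.eye(4);T[:3,:3]=R.from_euler("xyz",s["tool_rot"],degrees=True).as_matrix();T[:3,3]=s["tcp_pos"]
        T=T@c["tool_from_camera"]
    else: d=np.array([x/f,y/f,1]);T=c["world_from_camera"]
    d=T[:3,:3]@d
    return T[:3,3],d/np.linalg.norm(d)
def plane(s,c,u,v,z):
    o,d=ray(s,c,u,v); return o+d*(z-o[2])/d[2]
def tri(rs):
    A=0;b=0
    for o,d in rs:
        P=np.eye(3)-np.outer(d,d);A=A+P;b=b+P@o
    p=np.linalg.solve(A,b)
    return p,[np.linalg.norm((np.eye(3)-np.outer(d,d))@(p-o)) for o,d in rs]
E
python3 - <<'E'
from h import *
d=pickle.load(open("d1.pkl","rb"))
f=d["wrist"][1]["frame"][:,:,::-1]
cv2.imwrite("pics/w1z.png",cv2.resize(f[95:305,155:385],None,fx=2.85,fy=2.85,interpolation=cv2.INTER_CUBIC))
cv2.imwrite("pics/w1k.png",cv2.resize(f[205:255,180:250],None,fx=10,fy=10,interpolation=cv2.INTER_CUBIC))
rs=[ray(*d["side"],407.75,143.75),ray(*d["scene"],279.75,136.75),ray(*d["wrist"],217,229)]
for k in ([0,1],[0,2],[1,2],[0,1,2]): print(tri([rs[i] for i in k]))
for p in [(335,115),(333,283)]: print(plane(*d["wrist"],*p,.1))
E
```

```text
(array([ 0.53675128, -0.15108344,  0.18429647]), [np.float64(0.0013529704742650187), np.float64(0.0013529704742650845)])
(array([ 0.53730755, -0.1508962 ,  0.18305189]), [np.float64(0.00012369594264904162), np.float64(0.00012369594264904454)])
(array([ 0.53792453, -0.14982613,  0.18737687]), [np.float64(0.0005730716333702651), np.float64(0.000573071633370284)])
(array([ 0.53703559, -0.15083722,  0.18435412]), [np.float64(0.0011771890853810019), np.float64(0.0015616607144991574), np.float64(0.0005415783235405415)])
[ 0.63641188 -0.05396908  0.1       ]
[ 0.63529245 -0.22971107  0.1       ]
```

View pics/w1z.png

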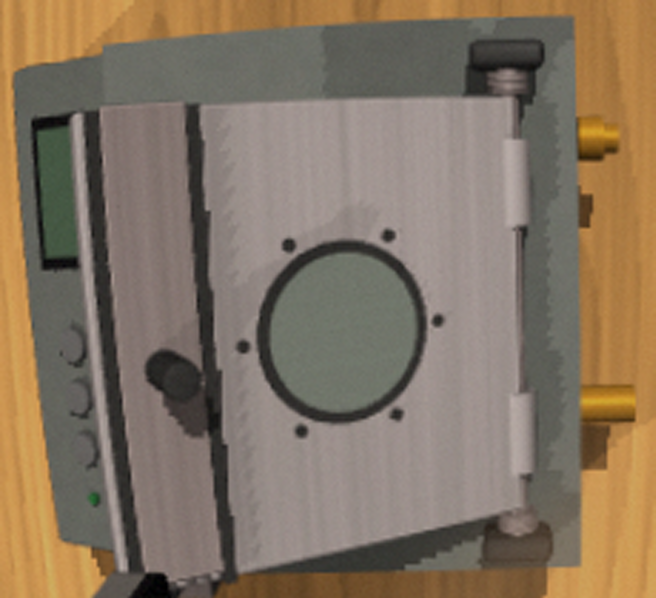

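View pics/w1k.png

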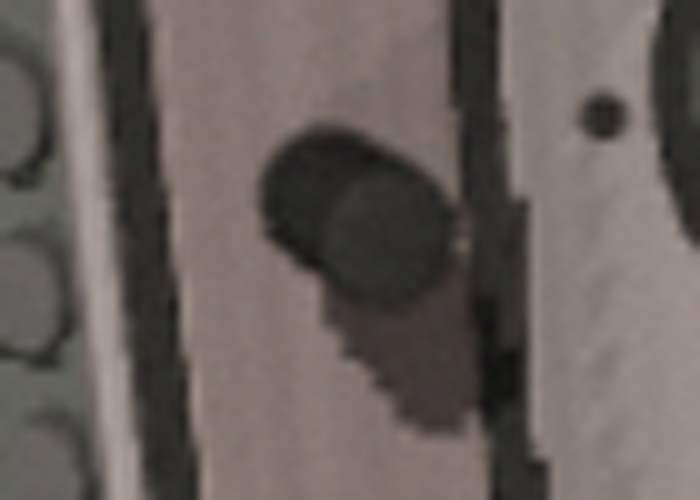

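Run:
```python
from h import *
d=pickle.load(open("d1.pkl","rb"))
rs=[ray(*d["side"],407.75,143.75),ray(*d["scene"],279.75,136.75),ray(*d["wrist"],215.6,226.5)]
for k in ([0,1],[0,2],[1,2],[0,1,2]): print(tri([rs[i] for i in k]))
for z,ps in ((.1,[(335,124.8),(337.1,275.7)]),(.085,[(356.8,102),(358.5,293)])):
    a,b=[plane(*d["wrist"],*p,z) for p in ps]; print(a,b,(a+b)/2,np.degrees(np.arctan2((a-b)[1],(a-b)[0]))-90,np.linalg.norm(a-b))
```

```text
(array([ 0.53675128, -0.15108344,  0.18429647]), [np.float64(0.0013529704742650187), np.float64(0.0013529704742650845)])
(array([ 0.53673778, -0.14842345,  0.18454811]), [np.float64(0.00017407196140573896), np.float64(0.00017407196140575146)])
(array([ 0.53839402, -0.14741458,  0.1897711 ]), [np.float64(0.00022954476321065934), np.float64(0.00022954476321071398)])
(array([ 0.5369221 , -0.14897571,  0.18560616]), [np.float64(0.0012784696571485465), np.float64(0.001809037682302731), np.float64(0.0006913052169327993)])
[ 0.63642521 -0.06387793  0.1       ] [ 0.63960953 -0.22133699  0.1       ] [ 0.63801737 -0.14260746  0.1       ] 1.1585425159731528 0.15749125842254835
[ 0.65937226 -0.03863149  0.085     ] [ 0.66476953 -0.24784417  0.085     ] [ 0.6620709  -0.14323783  0.085     ] 1.4777890228181292 0.20928229576963522
```

Knob at about (0.537, -0.149, 0.185). It is 132 mm from the hinge (131.8 expected), so the lid is at 0.53 rad, the tester yaw is about 1.3° and the latch about 4 mm. All of these fit the given ranges. I turn the jaws across y and tilt the tool to the lid's normal.

```bash
python3 -m pendant '[[0,0,0,0,0,7,1],[0,0,0,0,0,7,1],[0,0,0,0,0,7,1],[0,0,0,0,0,7,1],[0,0,0,0,0,7,1],[0,0,0,0,0,7,1],[0,0,0,0,0,7,1],[0,0,0,0,0,7,1],[0,0,0,0,0,7,1],[0,0,0,0,0,7,1],[0,0,0,0,0,7,1],[0,0,0,0,0,7,1],[0,0,0,0,0,7.1,1],[0,0,0,-0.14,6.1,0,1],[0,0,0,-0.14,6.1,0,1],[0,0,0,-0.14,6.1,0,1],[0,0,0,-0.14,6.1,0,1],[0,0,0,-0.14,6.1,0,1],[0,0,0,0,0,0,1],[0,0,0,0,0,0,1]]'
python3 - <<'E'
from h import *
from workcell import r
s=r.state();print(s["joint_pos"]);print(R.from_euler("xyz",s["tool_rot"],degrees=True).as_matrix().round(4)); print(s["tcp_pos"])
n=np.array([np.sin(.534)*np.cos(.023),np.sin(.534)*.023,np.cos(.534)])
k=np.array([.537,-.149,.1853]); print(n,(k+.067*n-s["tcp_pos"])*1000)
E
```

```text
clock: 2.97
tcp_pos: [0.6259, -0.1489, 0.3433]
tool_rot: [-90.1, 30.5, 1.2]
contact_force: [0.1, -0.0, -0.2]
gripper_width: 0.0857
[ -14.67692119   42.74443792   40.93992077   -9.92125158  125.46188197
 -109.55249957]
[[ 0.8611 -0.508  -0.0215]
 [ 0.0179 -0.012   0.9998]
 [-0.5081 -0.8613 -0.0013]]
[ 0.62587518 -0.14892576  0.34325773]
[0.5088459  0.01170655 0.86077804] [ -54.78250493    0.71009672 -100.28560179]
```

```bash
python3 -m pendant '[[-11,0.1,-20,0,0,0,1],[-11,0.1,-20,0,0,0,1],[-11,0.1,-20,0,0,0,1],[-11,0.2,-20,0,0,0,1],[-11,0.2,-20,0,0,0,1],[0,0,0,0,0,0,1],[0,0,0,0,0,0,1]]'
python3 - <<'E'
from workcell import r, eyes
import cv2,pickle
d={}
for n in ("side","wrist"):
    s=r.state(); c=eyes.capture(n); d[n]=(s,c)
    f=c["frame"][:,:,::-1]; cv2.imwrite(f"pics/{n}2.png",f)
pickle.dump(d,open("d2.pkl","wb"))
E
```

```text
clock: 3.55
tcp_pos: [0.5696, -0.149, 0.2466]
tool_rot: [-90.1, 30.4, 1.1]
contact_force: [1.1, 0.1, 1.3]
gripper_width: 0.0854
```

View pics/wrist2.png

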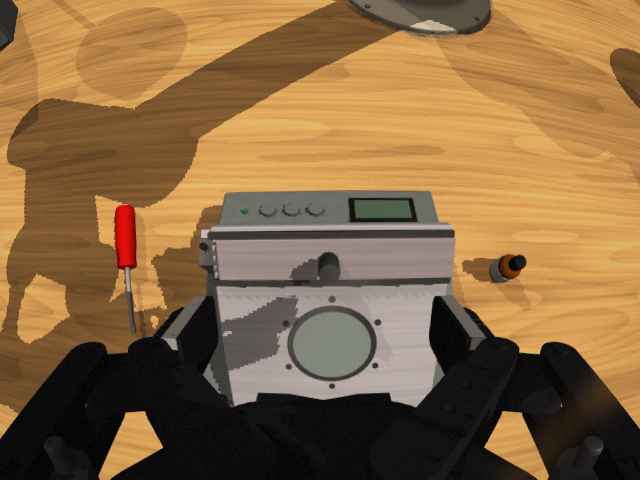

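View pics/side2.png

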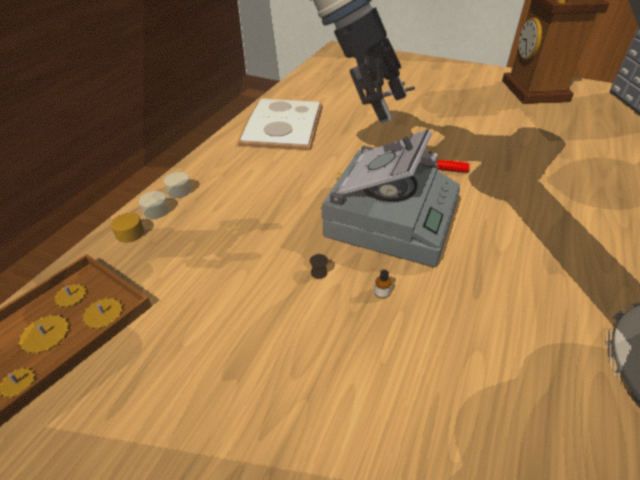

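Run:
```python
from h import *
d=pickle.load(open("d2.pkl","rb"))
f=d["wrist"][1]["frame"][:,:,::-1]
cv2.imwrite("pics/w2k.png",cv2.resize(f[215:295,280:380],None,fx=7,fy=7,interpolation=cv2.INTER_CUBIC))
cv2.imwrite("pics/s2k.png",cv2.resize(d["side"][1]["frame"][125:175,370:440,::-1],None,fx=10,fy=10,interpolation=cv2.INTER_CUBIC))
k=np.array([.537,-.149,.1853])
o,dd=ray(*d["wrist"],328.5,266)
print((np.eye(3)-np.outer(dd,dd))@(k-o)*1000)
```

```text
[ 0.73780367 -1.17668278 -0.1624174 ]
```

View pics/w2k.png

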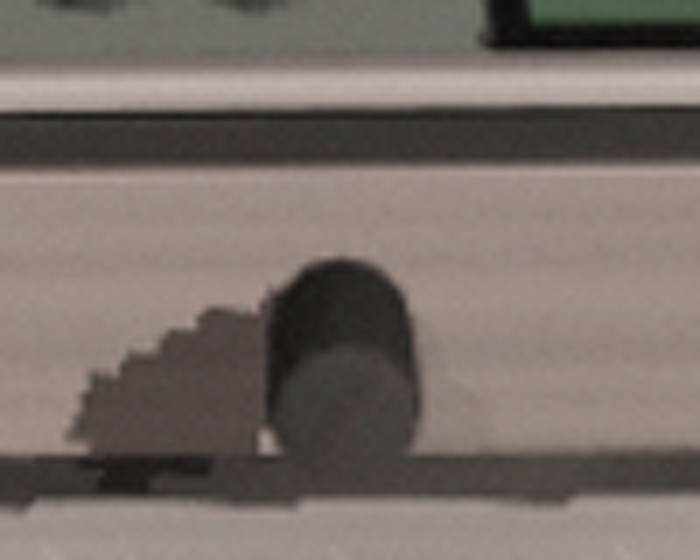

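View pics/s2k.png

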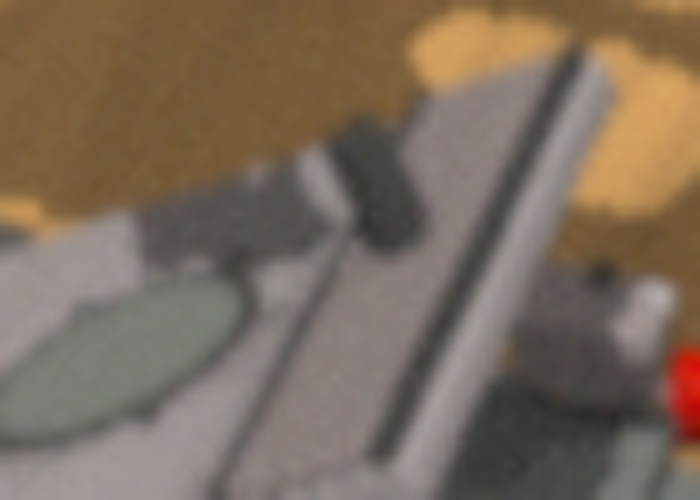

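```bash
python3 -m pendant '[[0,0,0,0,0,0,1],[0,0,0,0,0,0,1]]'
python3 - <<'E'
from h import *
from workcell import r
s=r.state()
n=np.array([.5088,.0117,.8608])
k=np.array([.537,-.148,.1853]); print(s["tcp_pos"],s["clock"],(k+.008*n-s["tcp_pos"])*1000)
E
```

```text
clock: 3.82
tcp_pos: [0.5708, -0.1494, 0.2463]
tool_rot: [-90.2, 30.4, 1.1]
contact_force: [-0.1, 0.3, 0.3]
gripper_width: 0.0848
[ 0.57082372 -0.14935295  0.24629252] 3.8167 [-29.75331603   1.44654652 -54.10611608]
```

```bash
python3 -m pendant '[[-6,0.3,-11,0,0,0,1],[-6,0.3,-11,0,0,0,1],[-6,0.3,-11,0,0,0,1],[-6,0.3,-11,0,0,0,1],[-6,0.3,-10,0,0,0,1],[0,0,0,0,0,0,1],[0,0,0,0,0,0,1]]'
python3 - <<'E'
from h import *
from workcell import r, eyes
s=r.state(); print(s["tcp_pos"],s["contact_force"])
for n in ("side","wrist"):
    c=eyes.capture(n)
    f=c["frame"][:,:,::-1]
    if n=="side": f=cv2.resize(f[90:240,310:480],None,fx=4,fy=4,interpolation=cv2.INTER_CUBIC)
    cv2.imwrite(f"pics/{n}3.png",f)
E
```

```text
clock: 4.4
tcp_pos: [0.5403, -0.1478, 0.1916]
tool_rot: [-90.1, 30.5, 1.1]
contact_force: [0.4, 0.1, 0.3]
gripper_width: 0.0852
[ 0.54031017 -0.14783372  0.19157539] [0.38303419 0.10872408 0.26584746]
```

View pics/wrist3.png

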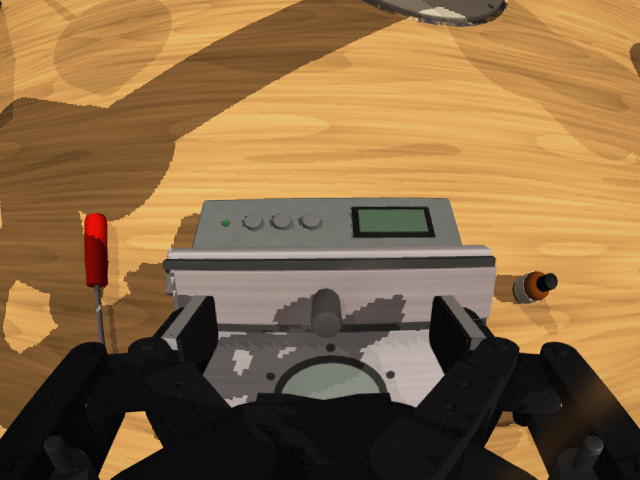

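View pics/side3.png

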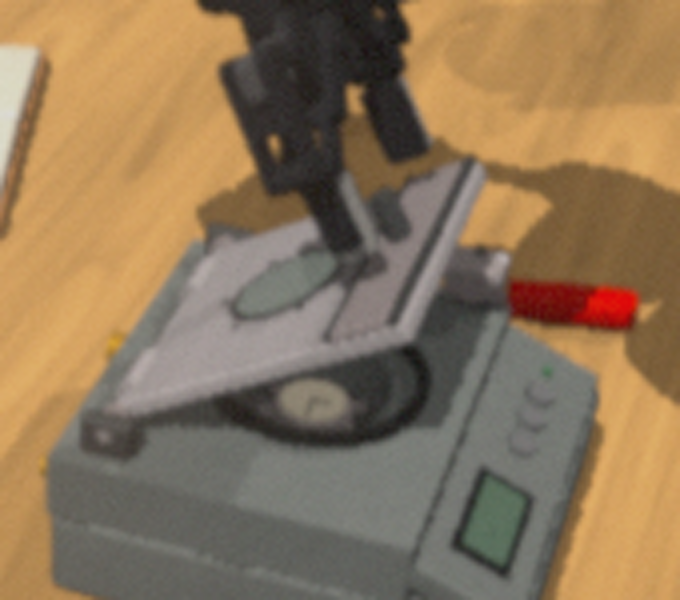

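```bash
python3 -m pendant '[[0,0,0,0,0,0,0],[0,0,0,0,0,0,0],[0,0,0,0,0,0,0],[0,0,0,0,0,0,0],[0,0,0,0,0,0,0],[0,0,0,0,0,0,0],[0,0,0,0,0,0,0],[0,0,0,0,0,0,0]]' 80
python3 - <<'E'
from h import *
from workcell import r, eyes
s=r.state(); print(s["tcp_pos"],s["contact_force"],s["torque"],s["gripper_width"])
for n in ("side","wrist"):
    c=eyes.capture(n)
    f=c["frame"][:,:,::-1]
    if n=="side": f=cv2.resize(f[90:240,310:480],None,fx=4,fy=4,interpolation=cv2.INTER_CUBIC)
    cv2.imwrite(f"pics/{n}4.png",f)
E
```

```text
clock: 5.17
tcp_pos: [0.54, -0.1478, 0.1914]
tool_rot: [-90.1, 30.5, 1.1]
contact_force: [-0.6, -0.1, 1.0]
gripper_width: 0.0088
[ 0.53999923 -0.14782293  0.19135479] [-0.59687942 -0.09796914  0.95394309] [-0.01855334 -0.08873218 -0.04456859] 0.00882918580641301
```

View pics/wrist4.png

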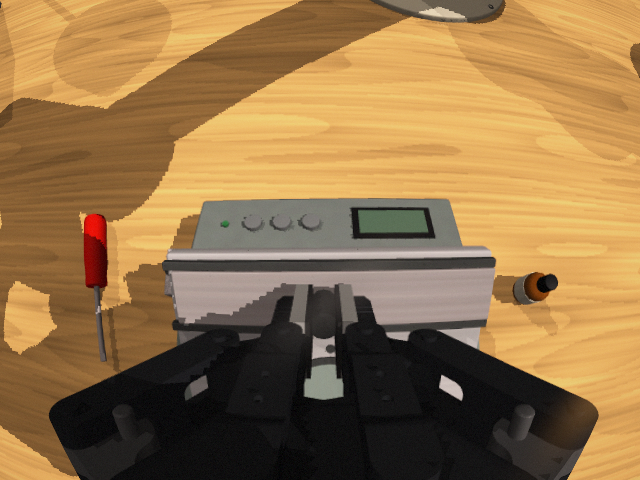

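View pics/side4.png

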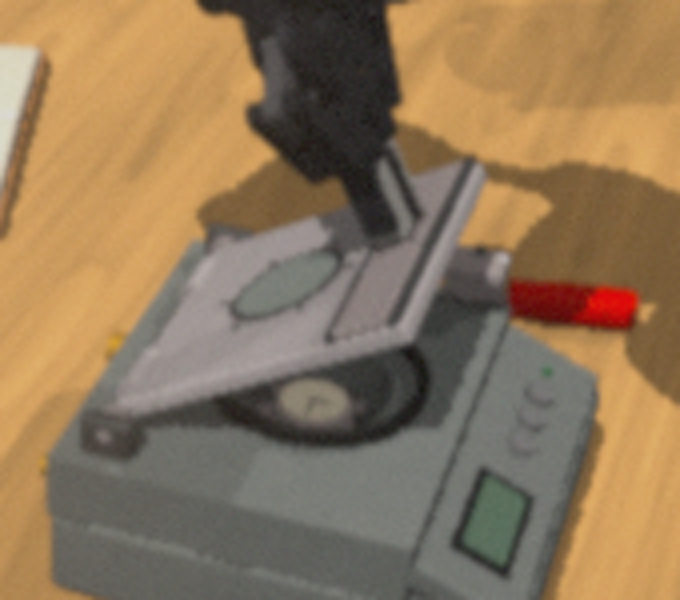

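Pads hold the knob (opening stopped, forces about 1 N). I compute the arc and first draw the latch back a little for keeper clearance.

```bash
python3 -m pendant '[[0,0.7,0,0,0,0,0],[0,0.8,0,0,0,0,0],[0,0,0,0,0,0,0],[0,0,0,0,0,0,0]]'
python3 - <<'E'
from h import *
from workcell import r
s=r.state(); t=s["tcp_pos"]; print(s["contact_force"])
h=np.array([.638,.1]); v=np.array([t[0]-h[0],t[2]-h[1]]); Rr=np.hypot(*v); a0=np.degrees(np.arctan2(v[1],-v[0])); print(Rr,a0)
a=a0
for k in range(11):
    b=a-2.8; f=lambda q:np.array([-np.cos(np.radians(q)),np.sin(np.radians(q))])*Rr*1000
    dd=f(b)-f(a); print(k,round(a-a0,1),dd.round(2),round(dd[0]*.0227,2)); a=b
E
```

```text
clock: 5.6
tcp_pos: [0.54, -0.1462, 0.1913]
tool_rot: [-90.1, 30.5, 1.1]
contact_force: [-0.4, 0.3, 2.4]
gripper_width: 0.0089
[-0.44906465  0.27243618  2.4075933 ]
0.13398285557767292 42.96935426745137
0 0.0 [-4.34 -4.9 ] -0.1
1 -2.8 [-4.1 -5.1] -0.09
2 -5.6 [-3.85 -5.3 ] -0.09
3 -8.4 [-3.58 -5.48] -0.08
4 -11.2 [-3.31 -5.65] -0.08
5 -14.0 [-3.03 -5.8 ] -0.07
6 -16.8 [-2.74 -5.94] -0.06
7 -19.6 [-2.45 -6.07] -0.06
8 -22.4 [-2.15 -6.18] -0.05
9 -25.2 [-1.85 -6.28] -0.04
10 -28.0 [-1.54 -6.36] -0.03
```

```bash
python3 -m pendant '[[-2.2,0,-2.4,0.03,-1.4,0,0],[-2.1,-0.1,-2.5,0.03,-1.4,0,0],[-2.1,0,-2.5,0.03,-1.4,0,0],[-2,-0.1,-2.6,0.03,-1.4,0,0],[-1.95,0,-2.6,0.03,-1.4,0,0],[-1.9,-0.1,-2.7,0.03,-1.4,0,0],[-1.8,0,-2.7,0.03,-1.4,0,0],[-1.8,-0.1,-2.75,0.03,-1.4,0,0],[0,0,0,0,0,0,0],[0,0,0,0,0,0,0]]'
python3 - <<'E'
from h import *
from workcell import r, eyes
s=r.state(); print(s["tcp_pos"],s["contact_force"],s["torque"],s["gripper_width"])
for n in ("side","wrist"):
    c=eyes.capture(n)
    f=c["frame"][:,:,::-1]
    if n=="side": f=cv2.resize(f[90:240,310:480],None,fx=4,fy=4,interpolation=cv2.INTER_CUBIC)
    cv2.imwrite(f"pics/{n}5.png",f)
E
```

```text
clock: 6.43
tcp_pos: [0.524, -0.1466, 0.1707]
tool_rot: [-90.1, 19.3, 1.1]
contact_force: [-1.0, 0.9, 2.0]
gripper_width: 0.0086
[ 0.52403045 -0.14662365  0.17072252] [-1.04853612  0.94296209  2.01574473] [0.02756317 0.08721892 0.02931981] 0.008577042854625815
```

View pics/side5.png

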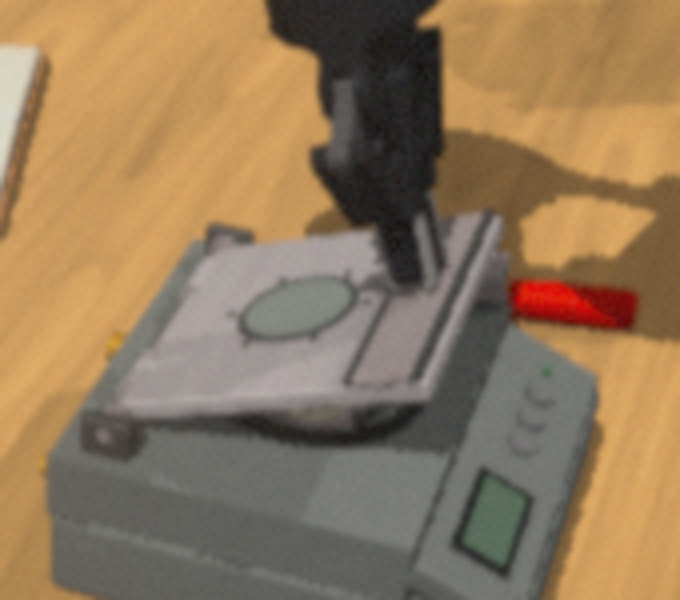

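View pics/wrist5.png

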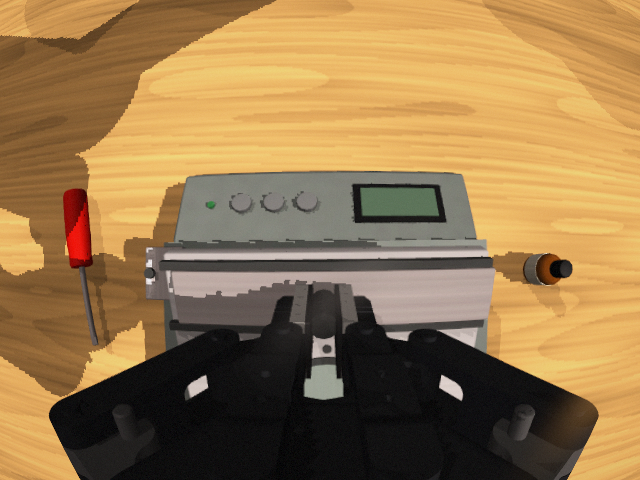

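```bash
python3 -m pendant '[[-1.7,0,-2.8,0.03,-1.4,0,0],[-1.65,-0.1,-2.85,0.03,-1.4,0,0],[-1.55,0,-2.9,0.03,-1.4,0,0],[-1.5,-0.1,-2.9,0.03,-1.4,0,0],[-1.4,0,-2.95,0.03,-1.4,0,0],[-1.35,0,-3,0.03,-1.4,0,0],[-1.25,-0.1,-3,0.03,-1.4,0,0],[-1.2,0,-3.05,0.03,-1.4,0,0],[-1.1,0,-3.1,0.03,-1.4,0,0],[-1.05,-0.1,-3.1,0.03,-1.4,0,0],[0,0,0,0,0,0,0],[0,0,0,0,0,0,0],[0,0,0,0,0,0,0]]'
python3 - <<'E'
from h import *
from workcell import r, eyes
s=r.state(); print(s["tcp_pos"],s["contact_force"],s["torque"],s["gripper_width"])
t=s["tcp_pos"];print(np.hypot(t[0]-.638,t[2]-.1),np.degrees(np.arctan2(t[2]-.1,.638-t[0]))-12.37)
for n in ("side","wrist"):
    c=eyes.capture(n)
    f=c["frame"][:,:,::-1]
    if n=="side": f=cv2.resize(f[90:240,310:480],None,fx=4,fy=4,interpolation=cv2.INTER_CUBIC)
    else: f=cv2.resize(f[220:370,120:320],None,fx=4,fy=4,interpolation=cv2.INTER_CUBIC)
    cv2.imwrite(f"pics/{n}6.png",f)
E
```

```text
clock: 7.62
tcp_pos: [0.5102, -0.147, 0.1409]
tool_rot: [-90.0, 5.4, 1.1]
contact_force: [-3.1, 0.8, 6.7]
gripper_width: 0.0087
[ 0.51018375 -0.14701749  0.14089916] [-3.1376877   0.83124421  6.65443661] [0.08580188 0.66510561 0.04050682] 0.008657544404131282
0.1342003546575921 5.373842353384381
```

View pics/side6.png

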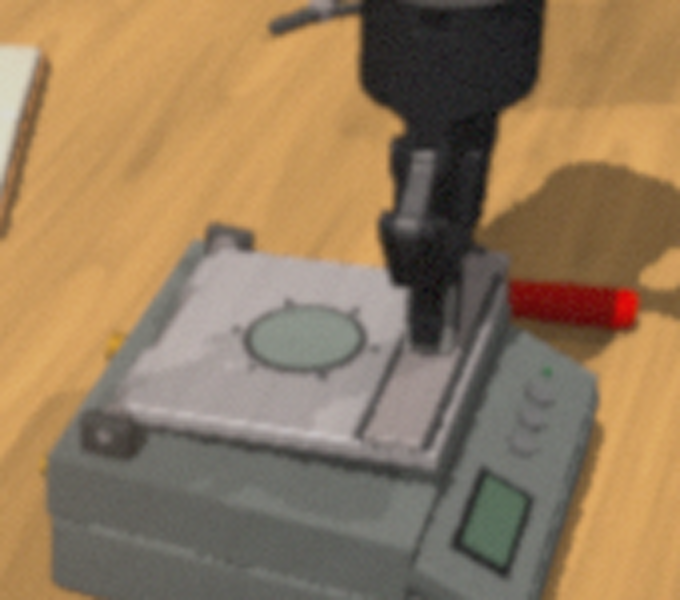

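View pics/wrist6.png

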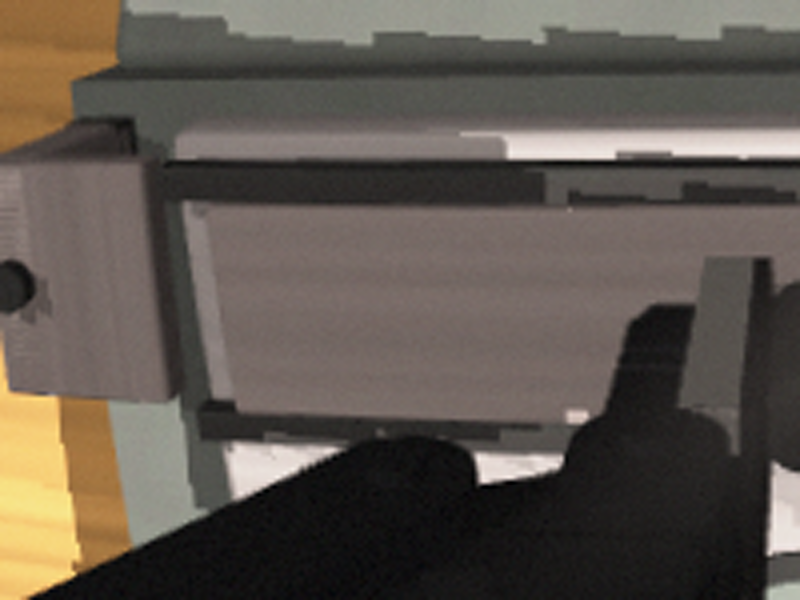

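Lid near 5° with the spring at about 7 N, and a small gap between bar end and keeper. I draw back 1 mm more, then continue down slowly, watching the force.

```bash
python3 -m pendant '[[0,1,0,0,0,0,0],[0,0,0,0,0,0,0],[-0.95,0,-3.1,0.03,-1.4,0,0],[-0.9,0,-3.1,0.03,-1.4,0,0],[0,0,0,0,0,0,0],[0,0,0,0,0,0,0],[0,0,0,0,0,0,0]]'
cat > st.py <<'E'
from h import *
from workcell import r
s=r.state(); t=s["tcp_pos"];f=s["contact_force"]; a=np.degrees(np.arctan2(t[2]-.1,.638-t[0]))
q=np.radians(a); F=f[2]*np.cos(q)+f[0]*-np.sin(q)*-1*0
print("t",(t*1000).round(2),"F",f.round(2),"tq",s["torque"].round(2),"rot",s["tool_rot"].round(2),"w",round(s["gripper_width"]*1000,2),"R",round(np.hypot(t[0]-.638,t[2]-.1)*1000,2),"lid",round(a-12.37,2))
E
python3 st.py
```

```text
clock: 8.3
tcp_pos: [0.5083, -0.146, 0.1347]
tool_rot: [-90.0, 2.6, 1.1]
contact_force: [-4.0, -0.3, 6.3]
gripper_width: 0.0089
t [ 508.32 -146.04  134.69] F [-3.96 -0.27  6.25] tq [ 0.09  0.69 -0.01] rot [-90.04   2.58   1.1 ] w 8.87 R 134.24 lid 2.61
```

```bash
python3 -m pendant '[[-0.3,0,-0.8,0.01,-0.35,0,0],[-0.25,0,-0.8,0.01,-0.35,0,0],[0,0,0,0,0,0,0],[0,0,0,0,0,0,0]]';python3 st.py;python3 -m pendant '[[-0.3,0,-0.8,0.01,-0.35,0,0],[-0.2,0,-0.8,0.01,-0.35,0,0],[0,0,0,0,0,0,0],[0,0,0,0,0,0,0]]';python3 st.py
```

```text
clock: 8.63
tcp_pos: [0.5079, -0.1461, 0.1332]
tool_rot: [-90.0, 1.9, 1.1]
contact_force: [-3.2, -0.1, 7.1]
gripper_width: 0.0088
t [ 507.9  -146.05  133.17] F [-3.19 -0.09  7.06] tq [0.1  0.59 0.02] rot [-90.03   1.86   1.1 ] w 8.83 R 134.26 lid 1.93
clock: 8.97
tcp_pos: [0.5075, -0.1461, 0.1316]
tool_rot: [-90.0, 1.2, 1.1]
contact_force: [-2.6, 0.2, 7.4]
gripper_width: 0.0086
t [ 507.48 -146.06  131.55] F [-2.63  0.15  7.38] tq [0.07 0.55 0.03] rot [-90.03   1.15   1.1 ] w 8.56 R 134.28 lid 1.22
```

```bash
for i in 1 ; do python3 -m pendant '[[-0.1,0,-0.5,0.01,-0.2,0,0],[0,0,0,0,0,0,0],[0,0,0,0,0,0,0]]' >/dev/null;python3 st.py; python3 -m pendant '[[-0.1,0,-0.5,0.01,-0.2,0,0],[0,0,0,0,0,0,0],[0,0,0,0,0,0,0]]'>/dev/null;python3 st.py; done
```

```text
t [ 507.4  -146.08  131.1 ] F [-3.64  0.06  9.01] tq [0.08 0.58 0.04] rot [-90.02   0.96   1.1 ] w 8.76 R 134.25 lid 1.03
t [ 507.3  -146.08  130.63] F [-4.02  0.84  8.3 ] tq [ 0.09  0.62 -0.02] rot [-90.02   0.75   1.11] w 8.98 R 134.24 lid 0.82
```

```bash
python3 -m pendant '[[-0.1,0,-0.5,0.01,-0.2,0,0],[0,0,0,0,0,0,0],[0,0,0,0,0,0,0]]' >/dev/null;python3 st.py
```

```text
t [ 507.15 -146.1   130.13] F [-4.2  -0.28  9.19] tq [ 0.03  0.65 -0.03] rot [-90.01   0.56   1.11] w 8.89 R 134.27 lid 0.6
```

```bash
python3 -m pendant '[[-0.1,0,-0.5,0.01,-0.2,0,0],[0,0,0,0,0,0,0],[0,0,0,0,0,0,0]]' >/dev/null;python3 st.py
```

```text
t [ 507.08 -146.12  129.71] F [-4.74  0.57  9.91] tq [0.06 0.74 0.03] rot [-90.01   0.35   1.11] w 8.69 R 134.25 lid 0.42
```

```bash
python3 -m pendant '[[-0.1,0,-0.5,0.01,-0.2,0,0],[0,0,0,0,0,0,0],[0,0,0,0,0,0,0]]' >/dev/null;python3 st.py
```

```text
t [ 507.08 -146.13  129.56] F [-6.26  1.13 18.03] tq [0.12 1.06 0.01] rot [-90.01   0.13   1.11] w 8.69 R 134.21 lid 0.35
```

```bash
python3 -m pendant '[[-0.1,0,-0.5,0.01,-0.2,0,0],[0,0,0,0,0,0,0],[0,0,0,0,0,0,0]]' >/dev/null;python3 st.py
```

```text
t [ 507.09 -146.23  129.48] F [-9.07  1.12 26.2 ] tq [0.19 1.36 0.  ] rot [-90.02  -0.1    1.11] w 9.23 R 134.19 lid 0.32
```

Seal felt: the force jumps from 10 to 18 to 26 N within 0.2 mm. I ease back the last step at once to about 8 N above the spring.

```bash
python3 -m pendant '[[-0.1,0,0.5,-0.01,0.3,0,0],[0,0,0,0,0,0,0],[0,0,0,0,0,0,0]]' >/dev/null;python3 st.py; python3 -c "
from h import *
from workcell import eyes
c=eyes.capture('wrist');f=c['frame'][:,:,::-1]
cv2.imwrite('pics/wrist7.png',cv2.resize(f[220:370,120:320],None,fx=4,fy=4,interpolation=cv2.INTER_CUBIC))"; python3 st.py
```

```text
t [ 507.05 -146.21  129.58] F [-5.89  0.98 17.35] tq [ 0.05  0.87 -0.04] rot [-90.02   0.22   1.11] w 8.88 R 134.25 lid 0.36
t [ 507.1  -146.23  129.62] F [-6.4   0.58 18.35] tq [ 0.1   0.89 -0.02] rot [-90.02   0.21   1.11] w 9.03 R 134.21 lid 0.38
```

View pics/wrist7.png

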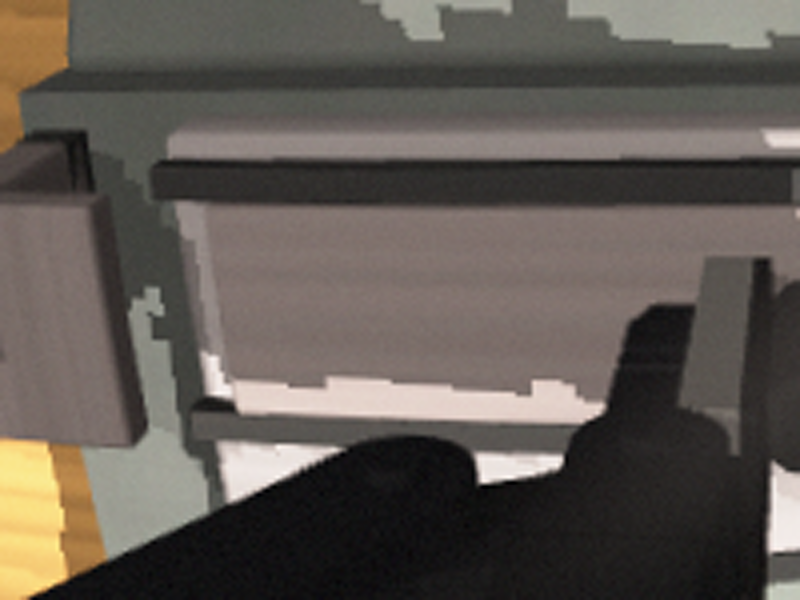

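```bash
python3 -m pendant '[[0,-1,0,0,0,0,0],[0.1,-1,0,0,0,0,0],[0,-1,0,0,0,0,0],[0,-1,0,0,0,0,0],[0,0,0,0,0,0,0]]' >/dev/null;python3 st.py
```

```text
t [ 507.18 -150.33  129.6 ] F [-6.18  0.77 17.82] tq [0.01 0.86 0.03] rot [-90.02   0.21   1.1 ] w 8.69 R 134.12 lid 0.38
```

```bash
python3 -m pendant '[[0,-0.5,0,0,0,0,0],[0,-0.5,0,0,0,0,0],[0.1,-0.5,0,0,0,0,0],[0,-0.5,0,0,0,0,0],[0,0,0,0,0,0,0]]' >/dev/null;python3 st.py
```

```text
t [ 507.26 -152.24  129.6 ] F [-4.72 -0.81 16.68] tq [ 0.11  0.91 -0.03] rot [-90.02   0.21   1.11] w 8.64 R 134.05 lid 0.39
```

```bash
python3 -m pendant '[[0,-0.5,-0.1,0,0,0,0],[0,-0.5,0,0,0,0,0],[0,-0.5,0,0,0,0,0],[0,-0.5,0,0,0,0,0],[0,0,0,0,0,0,0]]' >/dev/null;python3 st.py
```

```text
t [ 507.29 -154.27  129.59] F [-5.72  1.14 19.79] tq [ 0.12  0.87 -0.01] rot [-90.02   0.21   1.1 ] w 8.64 R 134.01 lid 0.38
```

```bash
python3 -m pendant '[[0,-0.5,0,0,0,0,0],[0,-0.5,0,0,0,0,0],[0,-0.5,0,0,0,0,0],[0,-0.5,0,0,0,0,0],[0,0,0,0,0,0,0]]' >/dev/null;python3 st.py
```

```text
t [ 507.35 -156.25  129.58] F [-5.41  0.83 18.89] tq [0.11 0.87 0.02] rot [-90.02   0.2    1.11] w 9.07 R 133.96 lid 0.39
```

```bash
python3 -m pendant '[[0,-0.5,0,0,0,0,0],[0,-0.5,0,0,0,0,0],[0.1,-0.5,0,0,0,0,0],[0,-0.5,0,0,0,0,0],[0,-0.5,0,0,0,0,0],[0,-0.5,0,0,0,0,0],[0,0,0,0,0,0,0]]' >/dev/null;python3 st.py
```

```text
t [ 507.47 -159.33  129.59] F [-4.98  0.16 19.24] tq [ 0.04  0.83 -0.05] rot [-90.03   0.2    1.11] w 8.9 R 133.84 lid 0.4
```

```bash
python3 -m pendant '[[0,-0.5,0,0,0,0,0],[0,-0.5,0,0,0,0,0],[0,-0.5,0,0,0,0,0],[0,-0.5,0,0,0,0,0],[0,-0.5,0,0,0,0,0],[0,0,0,0,0,0,0]]' >/dev/null;python3 st.py; python3 -c "
from h import *
from workcell import eyes
c=eyes.capture('wrist');f=c['frame'][:,:,::-1]
cv2.imwrite('pics/wrist8.png',cv2.resize(f[220:370,120:320],None,fx=4,fy=4,interpolation=cv2.INTER_CUBIC))"
```

```text
t [ 507.53 -161.8   129.59] F [-5.32  0.76 19.15] tq [ 0.1   0.8  -0.01] rot [-90.03   0.19   1.11] w 8.76 R 133.79 lid 0.41
```

View pics/wrist8.png

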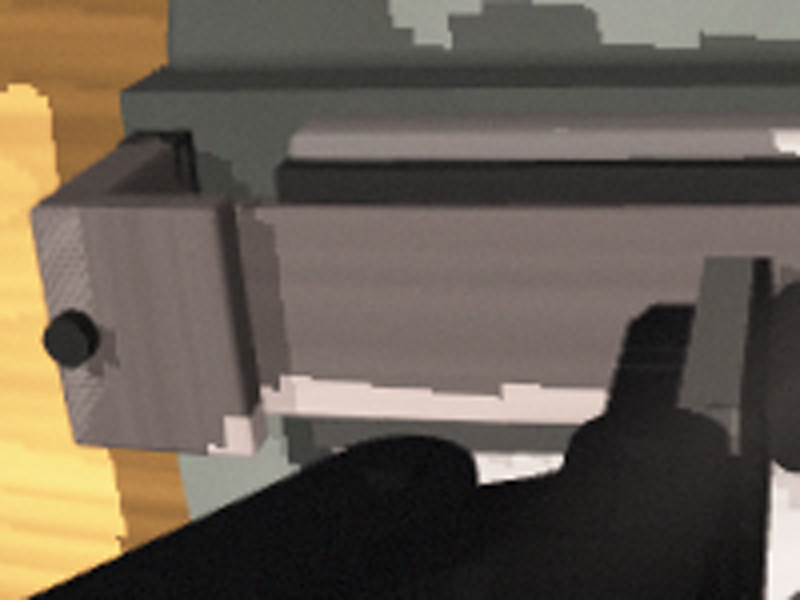

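The bar end is now under the keeper. I carry on to the latch's stop.

```bash
python3 -m pendant '[[0,-0.5,0,0,0,0,0],[0,-0.5,0,0,0,0,0],[0.1,-0.5,0,0,0,0,0],[0,-0.5,0,0,0,0,0],[0,0,0,0,0,0,0]]' >/dev/null;python3 st.py
```

```text
t [ 507.57 -163.81  129.6 ] F [-5.14  0.2  18.1 ] tq [0.14 0.86 0.  ] rot [-90.03   0.2    1.11] w 8.7 R 133.74 lid 0.42
```

```bash
python3 -m pendant '[[0,-0.5,0,0,0,0,0],[0,-0.5,0,0,0,0,0],[0,0,0,0,0,0,0]]' >/dev/null;python3 st.py
```

```text
t [ 507.61 -164.81  129.59] F [-5.66  0.71 18.19] tq [0.1  0.73 0.01] rot [-90.03   0.2    1.11] w 8.8 R 133.71 lid 0.42
```

```bash
python3 -m pendant '[[0,-0.5,0,0,0,0,0],[0,0,0,0,0,0,0],[0,0,0,0,0,0,0]]' >/dev/null;python3 st.py
```

```text
t [ 507.64 -165.32  129.59] F [-5.43  1.11 18.49] tq [ 0.12  0.79 -0.05] rot [-90.03   0.19   1.11] w 8.97 R 133.67 lid 0.42
```

```bash
python3 -m pendant '[[0,-0.5,0,0,0,0,0],[0,0,0,0,0,0,0],[0,0,0,0,0,0,0]]' >/dev/null;python3 st.py
```

```text
t [ 507.62 -165.75  129.58] F [-4.26  0.58 18.55] tq [0.15 0.82 0.02] rot [-90.02   0.19   1.11] w 8.84 R 133.7 lid 0.41
```

```bash
python3 -m pendant '[[0,-0.5,0,0,0,0,0],[0,0,0,0,0,0,0],[0,0,0,0,0,0,0]]' >/dev/null;python3 st.py
```

```text
t [ 507.61 -165.85  129.58] F [-3.72  4.24 18.43] tq [ 0.81  0.57 -0.04] rot [-89.99   0.19   1.1 ] w 9.01 R 133.7 lid 0.41
```

```bash
python3 -m pendant '[[0,-0.5,0,0,0,0,0],[0,0,0,0,0,0,0],[0,0,0,0,0,0,0]]' >/dev/null;python3 st.py
```

```text
t [ 507.61 -165.96  129.57] F [-3.77  9.44 19.95] tq [ 1.5   0.48 -0.01] rot [-89.95   0.2    1.1 ] w 8.61 R 133.7 lid 0.41
```

The stop is felt at 20.2 mm of travel (Fy 4 to 9 N over 0.1 mm). I relax the side load, then the down load, and release.

```bash
python3 -m pendant '[[0,0.5,0,0,0,0,0],[0,0,0.25,0,0,0,0],[0,0,0.25,0,0,0,0],[0,0,0,0,0,0,0],[0,0,0,0,0,0,0]]' >/dev/null;python3 st.py
```

```text
t [ 507.59 -165.86  129.7 ] F [-1.85  3.42 10.85] tq [ 0.64  0.34 -0.03] rot [-89.98   0.21   1.1 ] w 8.79 R 133.75 lid 0.46
```

```bash
python3 -m pendant '[[0,0,0.25,0,0,0,0],[0,0,0.25,0,0,0,0],[0,0,0,0,0,0,0],[0,0,0,0,0,0,0]]' >/dev/null;python3 st.py
```

```text
t [ 507.62 -165.84  130.04] F [-0.48  3.6   5.73] tq [0.6  0.06 0.02] rot [-89.98   0.21   1.11] w 9.2 R 133.79 lid 0.61
```

```bash
python3 -m pendant '[[0,0,0.2,0,0,0,0],[0,0,0.2,0,0,0,0],[0,0,0,0,0,0,0],[0,0,0,0,0,0,0]]' >/dev/null;python3 st.py
```

```text
t [ 507.65 -165.86  130.37] F [1.25 3.92 5.92] tq [ 0.71 -0.09 -0.01] rot [-89.98   0.2    1.1 ] w 8.57 R 133.84 lid 0.75
```

```bash
python3 -m pendant '[[0,0,0,0,0,0,0.3],[0,0,0,0,0,0,0.3],[0,0,0,0,0,0,0.3],[0,0,0,0,0,0,0.3],[0,0,0,0,0,0,0.3]]' >/dev/null;python3 st.py;  python3 - <<'E'
from h import *
from workcell import eyes
c=eyes.capture('wrist');f=c['frame'][:,:,::-1]
cv2.imwrite('pics/wrist9.png',cv2.resize(f[200:400,120:500],None,fx=2,fy=2,interpolation=cv2.INTER_CUBIC))
c=eyes.capture('side');f=c['frame'][:,:,::-1]
cv2.imwrite('pics/side9.png',cv2.resize(f[90:240,310:480],None,fx=4,fy=4,interpolation=cv2.INTER_CUBIC))
E
```

```text
t [ 507.16 -166.14  130.16] F [ 0.02 -0.45  0.32] tq [ 0.03 -0.01 -0.02] rot [-90.     0.22   1.09] w 25.72 R 134.27 lid 0.61
```

View pics/wrist9.png

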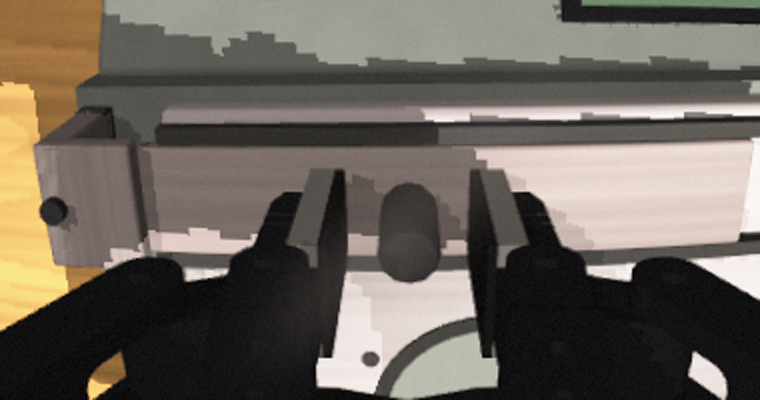

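View pics/side9.png

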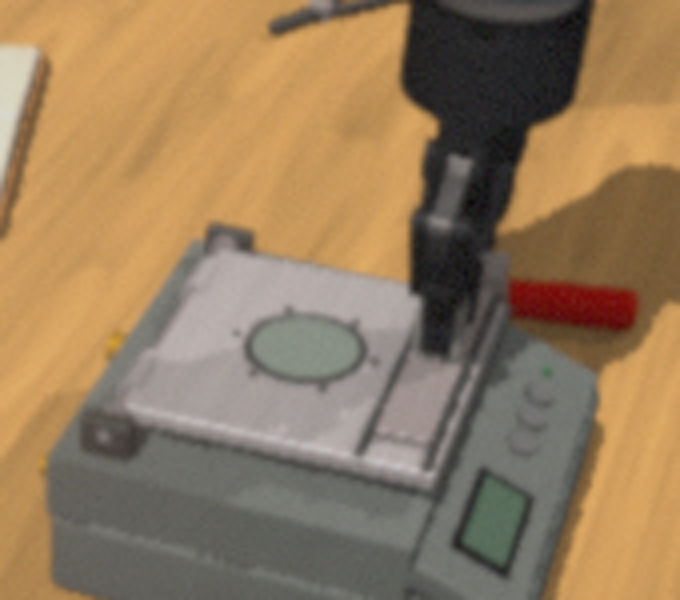

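Released; the lid stays shut. I retreat straight up and check.

```bash
python3 -m pendant '[[0,0,4,0,0,0,0.3],[0,0,10,0,0,0,0.3],[0,0,20,0,0,0,0.3],[0,0,25,0,0,0,0.3],[0,0,25,0,0,0,0.3],[0,0,25,0,0,0,0.3],[0,0,25,0,0,0,0.3],[0,0,0,0,0,0,0.3],[0,0,0,0,0,0,0.3]]';  python3 - <<'E'
from h import *
from workcell import eyes,r
d={}
for n in ("wrist","side","scene"):
    s=r.state();c=eyes.capture(n);d[n]=(s,c)
f=d['wrist'][1]['frame'][:,:,::-1];cv2.imwrite('pics/w10.png',f)
cv2.imwrite('pics/w10k.png',cv2.resize(f[180:360,180:440],None,fx=3,fy=3,interpolation=cv2.INTER_CUBIC))
cv2.imwrite('pics/s10.png',cv2.resize(d['side'][1]['frame'][90:240,310:480,::-1],None,fx=4,fy=4,interpolation=cv2.INTER_CUBIC))
pickle.dump(d,open("d10.pkl","wb"))
E
```

```text
clock: 17.58
tcp_pos: [0.5078, -0.1663, 0.2663]
tool_rot: [-90.1, 0.0, 1.1]
contact_force: [-0.4, -0.5, -0.9]
gripper_width: 0.0258
```

View pics/w10k.png

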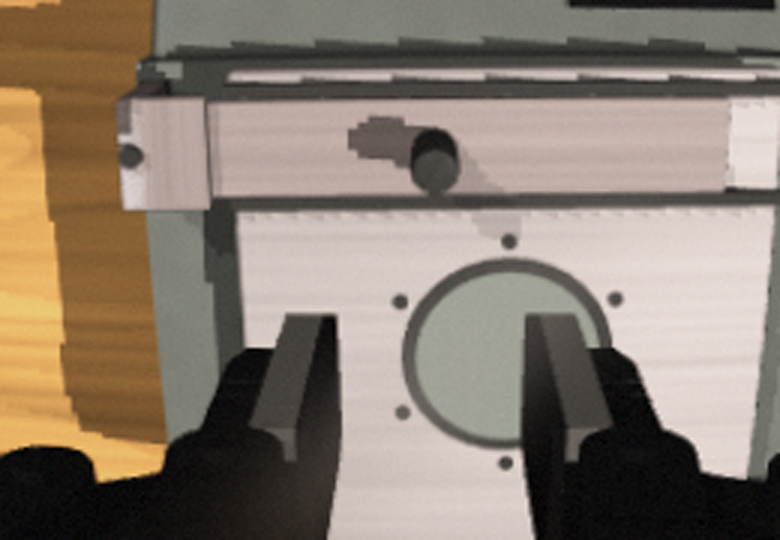

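View pics/s10.png

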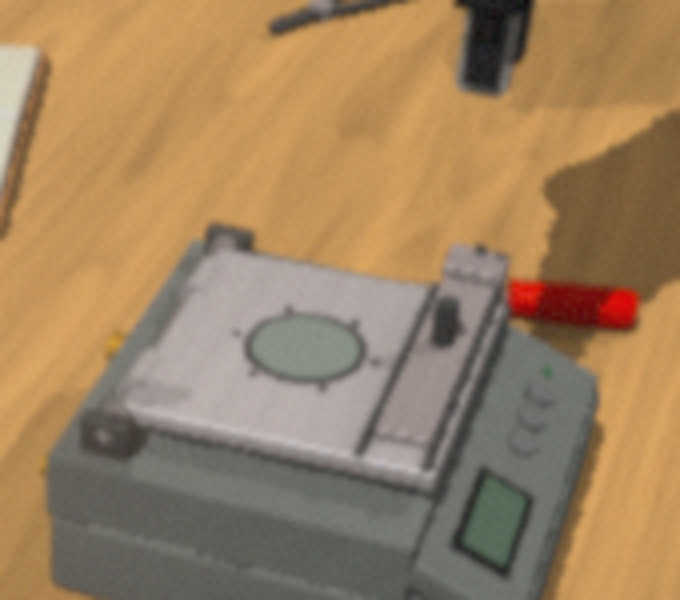

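Run:
```python
from h import *
d=pickle.load(open("d10.pkl","rb"))
p,e=tri([ray(*d["side"],421.5,170.5),ray(*d["wrist"],325,233.3)]); print(p,e)
q=p-np.array([.638,-.1426,.1]); print("tester frame y",q[1]+-q[0]*.0227*1, "lid rad",np.arctan2(q[2],-q[0])-np.arctan2(22,130))
a=plane(*d["wrist"],180+208/3,180+150/3,.114); b=plane(*d["wrist"],180+434/3,180+147/3,.110); print("keeper edge - knob",(b-a)*1000)
```

```text
[ 0.50728286 -0.16600513  0.12393808] [np.float64(0.00032138445386629646), np.float64(0.0003213844538662424)]
tester frame y -0.020437847437577202 lid rad 0.013479525533124398
keeper edge - knob [-0.89771508 59.23536497 -4.        ]
```

```bash
python3 -c "
from workcell import r
r.close_job(); print(r.state()['clock'])"
```

```text
the job is handed in; nothing more can be done
the job is handed in; nothing more can be done
```

The tester is closed and the job handed in at about 18 s. The lid stays down and the latch is fully home under the keeper.

**What I did:**
- I gripped the latch knob along the lid's normal and swung the lid down about its hinge.
- The seal showed as the force jumping from 10 to 18 N within 0.2 mm.
- Holding about 18–19 N at the knob, I slid the latch home until I felt its stop. I then took the load off, let go and moved straight up.

**Last checks:**
- **Latch:** travel measures about 20.2–20.4 mm by arm position and by camera. The keeper edge is 59.2 mm from the knob, against a minimum of 59 mm. The bar's end is under the keeper in the pictures.
- **Lid:** it stays shut with the gripper clear. Its angle measures about 0.013 rad, with roughly 0.01 rad of uncertainty, so it is level only to within what the cameras can tell.
- **Bench:** the gripper touched nothing but the knob. I did not measure the bottle, screwdriver and loupe again at the end.

**What was not clean:**
- One step while feeling for the seal went too far. The knob read 26 N, about 16 N above the spring, and I eased it back at once. I cannot measure the force on the seal itself. By the hinge lever it could have briefly come near or over the 25 N limit.
- As I took the load off, the lid rose about 0.5–0.8 mm at the knob before the keeper held it.

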